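# Pull the worn inserts from the sprung clip strip

### The job

The two orange-capped inserts in the spring clip strip are worn. Pull them out one at a time, straight up against the clips, and stand each one upright in the red tray; leave the two blue-capped inserts fully home in the strip.

Things in the scene. Friction and masses are not known exactly. Their poses are not given: they have to be found in the camera images.
- clip_strip: grey metal strip fixed to the bench, 56 x 236 x 10 mm, origin at the centre of its underside, y along its length, z up. Four clips in a row along y at -75, -25, +25 and +75 mm; any clip may hold any colour. Leaves and guide cheeks of the clips reach up to 34 mm above the bench, below the caps (caps 38 to 78 mm above the bench).
- clip_row (a point): centre of the strip's top, 10 mm above the bench, on which the inserts' feet stand. In each clip two sprung steel leaves (at -x and +x) snap over a bead on the foot, between low grey guide cheeks (at -y and +y). An insert comes out straight up only: the clip gives way at about 8 to 12 N, and the foot is clear of it after 22 mm of lift.
- orange_1_grip (a point): middle of the orange grip cap of a clipped-in insert. Cap 20 (insert x) x 24 (y) x 40 mm tall, centred here; below it a steel neck 14 x 22 mm and foot 18 x 22 mm. Insert 68 mm tall, its flat foot 48 mm below this point; 0.06 to 0.13 kg. z points up along the insert; x (the way to pinch it) is across the strip while clipped in.
- orange_2_grip (a point): middle of the orange grip cap of a clipped-in insert. Cap 20 (insert x) x 24 (y) x 40 mm tall, centred here; below it a steel neck 14 x 22 mm and foot 18 x 22 mm. Insert 68 mm tall, its flat foot 48 mm below this point; 0.06 to 0.13 kg. z points up along the insert; x (the way to pinch it) is across the strip while clipped in.
- blue_1_grip (a point): middle of the blue grip cap of a clipped-in insert. Cap 20 (insert x) x 24 (y) x 40 mm tall, centred here; below it a steel neck 14 x 22 mm and foot 18 x 22 mm. Insert 68 mm tall, its flat foot 48 mm below this point; 0.06 to 0.13 kg. z points up along the insert; x (the way to pinch it) is across the strip while clipped in.
- blue_2_grip (a point): middle of the blue grip cap of a clipped-in insert. Cap 20 (insert x) x 24 (y) x 40 mm tall, centred here; below it a steel neck 14 x 22 mm and foot 18 x 22 mm. Insert 68 mm tall, its flat foot 48 mm below this point; 0.06 to 0.13 kg. z points up along the insert; x (the way to pinch it) is across the strip while clipped in.
- red_tray_in (a point): centre of the inner floor of the red tray, which is fixed to the bench. Inner floor 122 mm (x) by 172 mm (y), flat, 4 mm above the bench; rim 4 mm thick and 12 mm above the inner floor. y along its length, z up.
There are look-alikes about, which are no part of the job. Leave any white look-alike of the part that bears orange_1_grip alone. Leave any turquoise look-alike of the part that bears orange_2_grip alone.

How it is judged:
On the way:
1. one orange-capped insert stands in the red tray while the other is still in its clip (((x of orange_1_grip in the frame of red_tray_in between -0.056 and 0.056 m and y of orange_1_grip in the frame of red_tray_in between -0.081 and 0.081 m and z of orange_1_grip in the frame of red_tray_in between 0.043 and 0.053 m and angle between orange_1_grip's own z axis and vertical below 0.15 rad and distance of orange_2_grip from where it was at the start of the episode below 0.005 m) or (x of orange_2_grip in the frame of red_tray_in between -0.056 and 0.056 m and y of orange_2_grip in the frame of red_tray_in between -0.081 and 0.081 m and z of orange_2_grip in the frame of red_tray_in between 0.043 and 0.053 m and angle between orange_2_grip's own z axis and vertical below 0.15 rad and distance of orange_1_grip from where it was at the start of the episode below 0.005 m))), for 0.2 s.
At the end, for the whole second after the job is handed in: Both orange-capped inserts stand upright (within 0.15 rad) and at rest on the inner floor of the red tray, inside its rim, and both blue-capped inserts are within 5 mm of where they started, home in the strip (x of orange_1_grip in the frame of red_tray_in between -0.056 and 0.056 m and y of orange_1_grip in the frame of red_tray_in between -0.081 and 0.081 m and z of orange_1_grip in the frame of red_tray_in between 0.043 and 0.053 m and angle between each of orange_1_grip, orange_2_grip's own z axis and vertical below 0.15 rad and x of orange_2_grip in the frame of red_tray_in between -0.056 and 0.056 m and y of orange_2_grip in the frame of red_tray_in between -0.081 and 0.081 m and z of orange_2_grip in the frame of red_tray_in between 0.043 and 0.053 m and distance of each of blue_1_grip, blue_2_grip from where it was at the start of the episode below 0.005 m and linear speed of each of orange_1, orange_2 below 0.02 m/s); the robot touches nothing.
It fails at once if a blue-capped insert is pulled up from its clip (moved more than 10 mm) (distance of any of blue_1_grip, blue_2_grip from where it was at the start of the episode above 0.01 m).
It also fails if it takes over 58 s, if anything falls off the work surface, if the arm or the gripper's body presses on something with over 40 N, if the wrist force passes 120 N, or if a joint passes its speed limit or range.

### The arm

A 6-joint arm with a two-finger parallel gripper is mounted at the origin on a cart in front of the work surface, level with it; the furniture and walls round the work are solid. World frame = base frame: x ahead of the robot, y to its left, z up, the work surface at z = 0. Lengths are in m, angles in rad, forces in N, time in s.
With the tool pointing down it reaches from about 0.3 to 0.775 m from the base axis. Payload 14.6 kg.
Tool frame: the origin (TCP) lies at the centre of the arm's flange, where the gripper is bolted on; the fingertips stand ahead of it and the grasp point (between the pads) lies 180 mm ahead of it (env.tips_ahead is the z of the fingertips in the tool frame, in m); z points along the fingers, y is the line along which they close (so a half turn about z gives the same grasp; the last joint's range is limited). The gripper opens to 94 mm and grips with 3 to 60 N. Pads are 16 mm wide; open, the fingers measure 119 mm over their backs; the gripper's body (75 mm by 177 mm) begins 78 mm behind the grasp point.
Start: joints at [1.12, 0.3, 1.521, -0, 1.321, -0.067], TCP at [0.206, 0.51, 0.405] pointing down, gripper open.
Joint ranges: [-3.03, 3.03], [-0.79, 2.21], [0.23, 2.52], [-1.04, 4.18], [0, 3.07], [-2.55, 2.55]. Speed limits (rad/s): [2.22, 2.22, 2.57, 3.14, 3.14, 3.14].

### API

Orientations are given as a 3x3 rotation matrix whose columns are the frame's x, y, z axes.
In Python, from plant import env, camera, camera_model gives the robot as it stands. The module is installed in compiled form; this text tells all that it offers.
- The arm moves only by the shell command python3 -m creep 'ROWS' [OPENING] [FORCE]. ROWS is JSON, a list of rows, each an object of numbers: "dx", "dy", "dz": the shift along the world's x, y, z in units of 0.5 m (1.0 is 0.5 m); "spin": the turn about the world's z in units of 60 degrees (1.0 is 60 degrees). In form: [{"dx": .., "dy": .., "dz": .., "spin": ..}, ...]. A call has 1 to 8 rows; each row is the pose to reach, as a shift and turn from the pose commanded when the call began; what a row does not reach only later rows make up. A row lasts 1/8 s, in which the tool goes at most 62.5 mm and 10.7 degrees, less where a joint would pass 70% of its speed; a pose out of reach is approached as far as the arm can. A call with a number of a shift or a turn outside -1 to 1 is refused whole. A call with a gripper value outside its range is refused whole. OPENING is the finger opening in mm, from 0 to 94, set as the call begins (- or left out, the last holds). The fingers move at their own pace and stop on an object; FORCE is the grip in N (left out, the last holds). Time passes only in rows, so rows that repeat a pose let the fingers close. It gives the time, the measured TCP pose, the force, the opening and the grip force at its end, in the units of the state.
- env.get_state(): the state, without advancing time (a new reading comes with each control period).
- camera(name): name is "side" or "top"; returns (picture, depth): 420x560x3 uint8, red, green, blue; 420x560 float32, m along the optical axis (not along the pixel's ray), 0 where there is no reading.
- camera_model(name): a dict with "mtx" (3x3 intrinsics, pixels), "extrinsics" (4x4, takes a point from camera to world coordinates). Camera axes: x right, y down, z forward; pixel columns grow to the right and rows downward; lengths in m; the calibration is good to about 2 mm. A picture is of the moment at which its call begins. camera_model takes no time and is no camera call.
- env.finish_job(): hands the job in; it is judged then, once.
The state is a dict: "time": time; "q": joint angles; "joint_velocities": joint speeds; "tau": joint torques, N m; "eef_pos": TCP position; "ee_rot": TCP orientation; "ft_force": force on the tool from outside, world axes, zero at the start; "moment": the same for the moment, N m; "grip_width": opening from 0.0 (shut) to 1.0 (fully open); "gripper_force": force on a finger pad.
Only numpy, scipy, OpenCV 4.12 (cv2) and the standard library are available. Lean on these libraries where they do the work, as an engineer would, in place of code of your own. Each camera call takes 0.05 s, during which the arm holds its last target. There are 200 camera calls.

## Working session

There is one attempt and no reset: what is moved stays moved. The work goes in short steps, Python scripts to look and compute and a shell command to move; the robot and the scene stay as the last step left them, time stands still between calls to the robot, and variables do not carry over. Pictures are saved under pics/ and viewed, at most 10 in all, crops included, and the job is handed in when it is done.

```bash
mkdir -p pics; cat > h.py <<'E'
import numpy as np, cv2
from plant import env, camera, camera_model
def grab(n,tag):
    p,d=camera(n); cv2.imwrite(f'pics/{tag}.png',p[:,:,::-1]); np.savez(f'pics/{tag}.npz',p=p,d=d); return p,d
def pts(n,d):
    m=camera_model(n);K=m['mtx'];E=m['extrinsics'];v,u=np.mgrid[:d.shape[0],:d.shape[1]]
    c=np.stack([(u-K[0][2])/K[0][0]*d,(v-K[1][2])/K[1][1]*d,d],-1); E=np.array(E)
    return c@E[:3,:3].T+E[:3,3]
E
python3 - <<'E'
from h import *
np.set_printoptions(precision=4,suppress=True)
for n in('top','side'):
    p,d=grab(n,n+'0'); P=pts(n,d); hsv=cv2.cvtColor(p,cv2.COLOR_RGB2HSV)
    print(n,np.array(camera_model(n)['extrinsics'])[:3,3])
    for nm,lo,hi in(('red',0,5),('orange',6,20),('turq',80,97),('blue',98,125),('red2',172,180)):
        m=cv2.inRange(hsv,(lo,110,70),(hi,255,255)); k,l,s,c=cv2.connectedComponentsWithStats(m)
        for i in range(1,k):
            if s[i,4]>40:
                q=P[(l==i)&(d>0)]; print(nm,s[i],c[i].round(),'med',np.median(q,0),'z98',np.percentile(q[:,2],98))
s=env.get_state(); print(s['eef_pos'],s['ee_rot'],env.tips_ahead,s['time'])
E
```

```text
top [0.4396 0.0153 0.9055]
red [ 341  156   88   67 4803] [384. 189.] med [ 0.5063 -0.2291  0.0046] z98 0.017321855018049576
red [505 237  18  13 144] [513. 243.] med [ 0.395  -0.4563  0.1063] z98 0.12349284567975863
red [248 260  22  49 205] [256. 283.] med [0.2973 0.0545 0.0112] z98 0.014659959652308723
red [263 262  13  51 205] [271. 288.] med [0.2844 0.0176 0.0107] z98 0.013976231354407861
orange [  58    0  170   40 3052] [136.  21.] med [0.7528 0.2527 0.2663] z98 0.29232334321624387
orange [217 186  15  14 137] [224. 192.] med [0.4907 0.1167 0.0775] z98 0.08017662000705628
orange [194 194  16  13 148] [201. 200.] med [0.4741 0.1631 0.0777] z98 0.08111878477225358
turq [193 136  18  17 209] [201. 144.] med [0.5914 0.1677 0.0651] z98 0.07031628743641652
blue [241 179  13  13 127] [247. 185.] med [0.5066 0.0702 0.0777] z98 0.08100612135720892
blue [170 202  17  13 154] [178. 208.] med [0.4575 0.2093 0.0771] z98 0.08045033588961173
blue [150 278  37  13 271] [168. 284.] med [0.2941 0.2426 0.0155] z98 0.019266929528696786
side [0.4916 0.8262 0.6205]
red [295  85  10  20  79] [300.  
[... 305 characters left out ...]
1139 0.2856] z98 0.34377478974433984
orange [263 239  26  45 651] [275. 261.] med [0.4823 0.1595 0.0676] z98 0.07865674200192145
orange [   0  264   44  113 2438] [ 13. 309.] med [0.7411 0.4533 0.2696] z98 0.28263006194682366
turq [200 266  20  41 541] [210. 285.] med [0.5923 0.1802 0.0437] z98 0.0686495944618136
blue [253 224  15  26 282] [259. 235.] med [0.5079 0.0819 0.0678] z98 0.07834527721959292
blue [284 275  17  29 398] [293. 289.] med [0.458  0.2239 0.0664] z98 0.07857818895443207
blue [392 299  13  42 409] [398. 320.] med [0.2943 0.2503 0.0146] z98 0.01805519501143813
[0.2059 0.51   0.4042] [[-0.9272  0.3745 -0.0005]
 [ 0.3745  0.9272 -0.0009]
 [ 0.0001 -0.001  -1.    ]] 0.1992 0.1
```

View pics/top0.png

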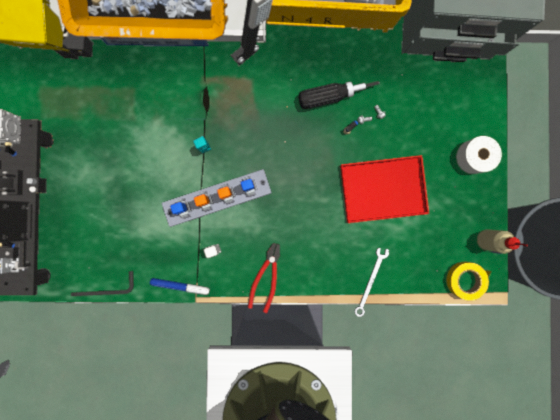

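View pics/side0.png

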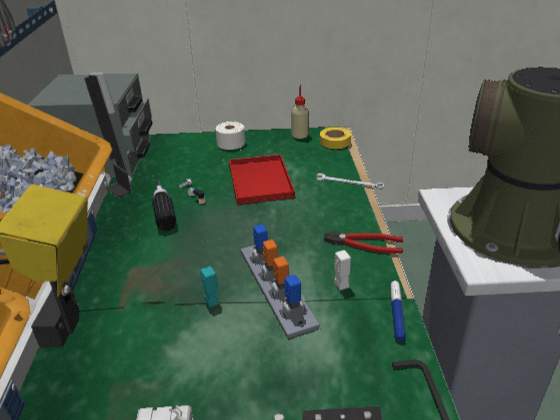

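The picture shows two orange caps in the strip: top (201,200) / side (281,270), and top (224,192) / side (270,252). The strip also holds blue caps at top (178,208) and (247,185). The look-alikes stand off the strip: turquoise at top (201,144) and white at top (211,251). The red tray is at top (384,189). The targets are the two orange ones in the strip. Next I refine the positions and confirm in one crop.

```bash
python3 - <<'E'
from h import *
np.set_printoptions(precision=4,suppress=True)
def ray(n,uv,z):
    m=camera_model(n);K=np.array(m['mtx']);E=np.array(m['extrinsics'])
    r=E[:3,:3]@np.linalg.solve(K,[*uv,1.]);return E[:3,3]+r*(z-E[2,3])/r[2]
for n in('top','side'):
    f=np.load(f'pics/{n}0.npz');p,d=f['p'],f['d'];P=pts(n,d);hsv=cv2.cvtColor(p,cv2.COLOR_RGB2HSV)
    for nm,lo,hi in(('orange',6,20),('blue',98,125)):
        m=cv2.inRange(hsv,(lo,110,60),(hi,255,255))>0
        m&=(P[...,2]>.0745)&(P[...,2]<.083)&(abs(P[...,0]-.48)<.06)&(abs(P[...,1]-.15)<.12)
        k,l,s,c=cv2.connectedComponentsWithStats(m.astype(np.uint8))
        for i in range(1,k):
            if s[i,4]>20: print(n,nm,s[i,4],c[i].round(1),ray(n,c[i],.078)[:2])
    m=(cv2.inRange(hsv,(0,110,70),(5,255,255))>0)&(abs(P[...,0]-.5)<.12)&(abs(P[...,1]+.23)<.13)
    q=P[m]; r=cv2.minAreaRect(q[:,:2].astype(np.float32)*1000); print(n,'tray',r, 'floor z',np.median(q[:,2]))
    if n=='top':
        g=(hsv[...,1]<90)&(abs(P[...,2]-.01)<.004)&(abs(P[...,0]-.48)<.1)&(abs(P[...,1]-.14)<.16)
        k,l,s,c=cv2.connectedComponentsWithStats(g.astype(np.uint8)); i=1+np.argmax(s[1:,4])
        print('strip',cv2.minAreaRect(P[l==i][:,:2].astype(np.float32)*1000))
a=cv2.imread('pics/top0.png')[125:275,140:290];b=cv2.imread('pics/side0.png')[205:355,180:370]
cv2.imwrite('pics/crop.png',np.hstack([cv2.resize(a,(380,380),interpolation=2),cv2.resize(b,(400,380),interpolation=2)]))
E
```

```text
top orange 110 [223.8 191.7] [0.4914 0.1171]
top orange 115 [200.3 199.5] [0.4751 0.1642]
top blue 108 [247.  183.9] [0.5077 0.0702]
top blue 112 [176.9 207.4] [0.4587 0.2113]
top tray ((505.5799865722656, -227.5369873046875), (129.3639373779297, 179.0011749267578), 7.038522720336914) floor z 0.0046148488463808035
strip ((483.64605712890625, 141.27728271484375), (56.066497802734375, 235.55772399902344), 19.14691162109375)
side orange 103 [269.3 244.9] [0.4911 0.1238]
side orange 114 [280.2 262. ] [0.4746 0.1707]
side blue 90 [259.3 229. ] [0.5073 0.0764]
side blue 132 [292.  280.9] [0.4584 0.2177]
side tray ((503.02923583984375, -225.34774780273438), (134.28839111328125, 189.41098022460938), 6.957106113433838) floor z 0.003687422988567668
```

View pics/crop.png

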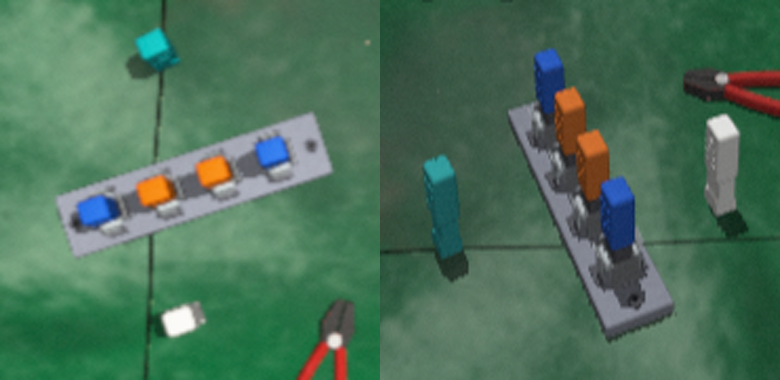

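The crop confirms it: orange caps only in the two middle clips, with turquoise and white standing free. The strip fit is 56 x 236 mm at 19.1°. It predicts orange A at (0.4918, 0.1177) and B at (0.4754, 0.1649), within 1 mm of the top view.

```bash
python3 -m creep '[{"dx":0.571,"dy":-0.785,"dz":-0.1,"spin":-0.814},{"dx":0.571,"dy":-0.785,"dz":-0.1,"spin":-0.814},{"dx":0.571,"dy":-0.785,"dz":-0.1,"spin":-0.814},{"dx":0.571,"dy":-0.785,"dz":-0.15,"spin":-0.814},{"dx":0.571,"dy":-0.785,"dz":-0.19,"spin":-0.814},{"dx":0.571,"dy":-0.785,"dz":-0.19,"spin":-0.814},{"dx":0.571,"dy":-0.785,"dz":-0.19,"spin":-0.814},{"dx":0.571,"dy":-0.785,"dz":-0.19,"spin":-0.814}]' 50 25
```

```text
time: 1.1
eef_pos: [0.4923, 0.1156, 0.309]
ee_rot: [[-0.328, 0.945, -0.0], [0.945, 0.328, -0.0], [0.0, -0.0, -1.0]]
ft_force: [1.1, 0.4, 0.3]
grip_width: 0.531
gripper_force: 0.0
```

```bash
python3 -m creep '[{"dx":0,"dy":0,"dz":0,"spin":0},{"dx":0,"dy":0,"dz":0,"spin":0}]'
```

```text
time: 1.35
eef_pos: [0.4913, 0.1177, 0.3095]
ee_rot: [[-0.328, 0.945, -0.001], [0.945, 0.328, 0.0], [0.0, -0.001, -1.0]]
ft_force: [-0.2, -0.1, -0.1]
grip_width: 0.537
gripper_force: 0.0
```

```bash
python3 -m creep '[{"dz":-0.06},{"dz":-0.11},{"dz":-0.139},{"dz":-0.139},{"dz":-0.139}]' 50 40 && python3 -m creep '[{"dz":0},{"dz":0},{"dz":0},{"dz":0},{"dz":0}]' 10 40
```

```text
$[0]: bad value
```

```bash
python3 -m creep '[{"dx":0,"dy":0,"dz":-0.06,"spin":0},{"dx":0,"dy":0,"dz":-0.11,"spin":0},{"dx":0,"dy":0,"dz":-0.139,"spin":0},{"dx":0,"dy":0,"dz":-0.139,"spin":0},{"dx":0,"dy":0,"dz":-0.139,"spin":0}]' 50 40 && python3 -m creep '[{"dx":0,"dy":0,"dz":0,"spin":0},{"dx":0,"dy":0,"dz":0,"spin":0},{"dx":0,"dy":0,"dz":0,"spin":0},{"dx":0,"dy":0,"dz":0,"spin":0},{"dx":0,"dy":0,"dz":0,"spin":0}]' 10 40
```

```text
time: 1.98
eef_pos: [0.4916, 0.1178, 0.2411]
ee_rot: [[-0.329, 0.944, 0.001], [0.944, 0.329, 0.0], [-0.0, 0.001, -1.0]]
ft_force: [-0.1, -0.1, 0.4]
grip_width: 0.529
gripper_force: 0.0
time: 2.6
eef_pos: [0.4913, 0.1174, 0.2401]
ee_rot: [[-0.328, 0.945, -0.001], [0.945, 0.328, -0.0], [0.0, -0.001, -1.0]]
ft_force: [-3.7, -0.8, 2.3]
grip_width: 0.21
gripper_force: 40.0
```

```bash
python3 -m creep '[{"dx":0,"dy":0,"dz":0.01,"spin":0},{"dx":0,"dy":0,"dz":0.02,"spin":0},{"dx":0,"dy":0,"dz":0.035,"spin":0},{"dx":0,"dy":0,"dz":0.05,"spin":0},{"dx":0,"dy":0,"dz":0.07,"spin":0},{"dx":0,"dy":0,"dz":0.14,"spin":0},{"dx":0,"dy":0,"dz":0.22,"spin":0},{"dx":0,"dy":0,"dz":0.22,"spin":0}]'
python3 - <<'E'
from h import *
grab('side','side1')
E
```

```text
time: 3.6
eef_pos: [0.4917, 0.1175, 0.3535]
ee_rot: [[-0.328, 0.945, 0.006], [0.945, 0.328, 0.001], [-0.001, 0.006, -1.0]]
ft_force: [0.2, -0.4, -1.2]
grip_width: 0.21
gripper_force: 40.0
```

View pics/side1.png

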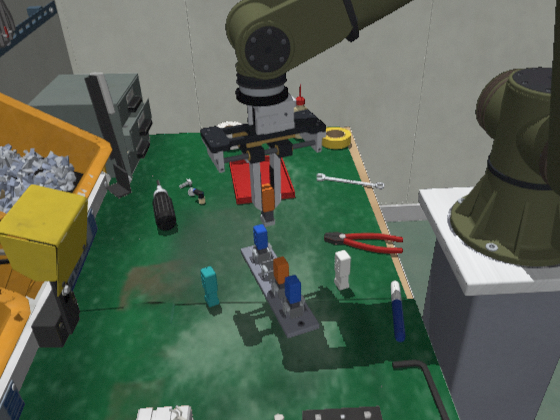

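The side view shows the near-tray orange insert held upright at (267,200). The other orange is still clipped at (281,270), with the blue caps at (260,237) and (293,290).

```bash
python3 -m creep '[{"dx":0.005,"dy":-0.08,"dz":0,"spin":0},{"dx":0.01,"dy":-0.2,"dz":0,"spin":0},{"dx":0.02,"dy":-0.32,"dz":0,"spin":0},{"dx":0.025,"dy":-0.44,"dz":0,"spin":0},{"dx":0.03,"dy":-0.56,"dz":0,"spin":0},{"dx":0.038,"dy":-0.67,"dz":0,"spin":0},{"dx":0.038,"dy":-0.74,"dz":0,"spin":0},{"dx":0.038,"dy":-0.769,"dz":0,"spin":0}]' && python3 -m creep '[{"dx":0,"dy":0,"dz":-0.06,"spin":0},{"dx":0,"dy":0,"dz":-0.14,"spin":0},{"dx":0,"dy":0,"dz":-0.19,"spin":0},{"dx":0,"dy":0,"dz":-0.215,"spin":0},{"dx":0,"dy":0,"dz":-0.222,"spin":0},{"dx":0,"dy":0,"dz":-0.222,"spin":0},{"dx":0,"dy":0,"dz":-0.222,"spin":0}]'
```

```text
time: 4.65
eef_pos: [0.5101, -0.2685, 0.3488]
ee_rot: [[-0.327, 0.945, -0.002], [0.945, 0.327, 0.001], [0.002, -0.001, -1.0]]
ft_force: [0.7, 0.9, -0.7]
grip_width: 0.208
gripper_force: 40.0
time: 5.52
eef_pos: [0.5106, -0.267, 0.2401]
ee_rot: [[-0.328, 0.945, 0.001], [0.945, 0.328, -0.001], [-0.001, 0.001, -1.0]]
ft_force: [0.1, 0.5, -1.1]
grip_width: 0.209
gripper_force: 40.0
```

Now I lower it gently to contact.

```bash
python3 -m creep '[{"dx":0,"dy":0,"dz":-0.004,"spin":0},{"dx":0,"dy":0,"dz":-0.007,"spin":0},{"dx":0,"dy":0,"dz":-0.009,"spin":0},{"dx":0,"dy":0,"dz":-0.009,"spin":0}]'; python3 -m creep '[{"dx":0,"dy":0,"dz":-0.002,"spin":0},{"dx":0,"dy":0,"dz":-0.002,"spin":0}]'
```

```text
time: 6.02
eef_pos: [0.5104, -0.267, 0.2345]
ee_rot: [[-0.328, 0.945, -0.0], [0.945, 0.328, 0.0], [0.0, -0.0, -1.0]]
ft_force: [-0.7, -0.5, -0.1]
grip_width: 0.211
gripper_force: 40.0
time: 6.28
eef_pos: [0.5105, -0.2671, 0.2341]
ee_rot: [[-0.328, 0.945, 0.0], [0.945, 0.328, -0.0], [-0.0, 0.0, -1.0]]
ft_force: [-1.6, 0.9, 5.5]
grip_width: 0.208
gripper_force: 40.0
```

```bash
python3 -m creep '[{"dx":0,"dy":0,"dz":0,"spin":0},{"dx":0,"dy":0,"dz":0,"spin":0},{"dx":0,"dy":0,"dz":0,"spin":0},{"dx":0,"dy":0,"dz":0.02,"spin":0},{"dx":0,"dy":0,"dz":0.06,"spin":0},{"dx":0,"dy":0,"dz":0.14,"spin":0},{"dx":0,"dy":0,"dz":0.233,"spin":0},{"dx":0,"dy":0,"dz":0.233,"spin":0}]' 45
python3 - <<'E'
from h import *
print(env.get_state()['eef_pos'])
for n in('side','top'):
    p,d=grab(n,n+'2');P=pts(n,d);hsv=cv2.cvtColor(p,cv2.COLOR_RGB2HSV)
    m=cv2.inRange(hsv,(6,110,60),(20,255,255))>0
    m&=(abs(P[...,0]-.5)<.1)&(abs(P[...,1])<.32)&(P[...,2]<.12)&(P[...,2]>.02)
    k,l,s,c=cv2.connectedComponentsWithStats(m.astype(np.uint8))
    for i in range(1,k):
        if s[i,4]>20: q=P[l==i];print(n,s[i],np.median(q,0),q[:,2].min(),q[:,2].max())
E
```

```text
time: 7.28
eef_pos: [0.5106, -0.2671, 0.3544]
ee_rot: [[-0.328, 0.945, 0.006], [0.945, 0.328, -0.004], [-0.005, 0.004, -1.0]]
ft_force: [0.6, 0.1, -0.2]
grip_width: 0.475
gripper_force: 0.0
[ 0.51061316 -0.26710653  0.35442231]
side [252 144  11  19 173] [ 0.50979934 -0.25362301  0.05662742] 0.03212982194494185 0.07332230640619608
side [273 257  16  28 334] [0.4752177  0.17699013 0.06853521] 0.038898456441108786 0.08011113083520449
top [399 179  19  13 167] [ 0.51008421 -0.26052845  0.07110227] 0.02235712632635989 0.0755780325540294
top [194 194  16  13 139] [0.47413526 0.16290958 0.07781024] 0.02830761424995054 0.08126103611719637
```

View pics/side2.png

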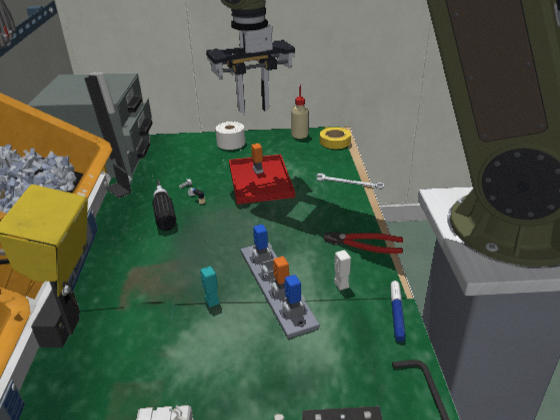

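The first insert stands upright in the tray at side (257,153), cap top at about 72 mm. The second orange is still home at (281,270). Going for the second one.

```bash
python3 -m creep '[{"dx":-0.071,"dy":0.863,"dz":0,"spin":0},{"dx":-0.071,"dy":0.863,"dz":0,"spin":0},{"dx":-0.071,"dy":0.863,"dz":0,"spin":0},{"dx":-0.071,"dy":0.863,"dz":0,"spin":0},{"dx":-0.071,"dy":0.863,"dz":0,"spin":0},{"dx":-0.071,"dy":0.863,"dz":0,"spin":0},{"dx":-0.071,"dy":0.863,"dz":0,"spin":0},{"dx":-0.071,"dy":0.863,"dz":0,"spin":0}]' 50; python3 -m creep '[{"dx":0,"dy":0,"dz":0,"spin":0},{"dx":0,"dy":0,"dz":0,"spin":0}]'
```

```text
time: 8.38
eef_pos: [0.4741, 0.1674, 0.3488]
ee_rot: [[-0.333, 0.943, -0.002], [0.943, 0.333, -0.0], [0.0, -0.002, -1.0]]
ft_force: [0.9, -0.2, 0.1]
grip_width: 0.534
gripper_force: 0.0
time: 8.62
eef_pos: [0.4751, 0.1634, 0.3498]
ee_rot: [[-0.327, 0.945, -0.001], [0.945, 0.327, -0.0], [-0.0, -0.001, -1.0]]
ft_force: [-1.2, -0.1, -0.2]
grip_width: 0.536
gripper_force: 0.0
```

```bash
python3 -m creep '[{"dx":0,"dy":0.001,"dz":-0.07,"spin":0},{"dx":0,"dy":0.001,"dz":-0.14,"spin":0},{"dx":0,"dy":0.001,"dz":-0.19,"spin":0},{"dx":0,"dy":0.001,"dz":-0.22,"spin":0},{"dx":0,"dy":0.001,"dz":-0.22,"spin":0},{"dx":0,"dy":0.001,"dz":-0.22,"spin":0}]' && python3 -m creep '[{"dx":0,"dy":0,"dz":0,"spin":0},{"dx":0,"dy":0,"dz":0,"spin":0},{"dx":0,"dy":0,"dz":0,"spin":0},{"dx":0,"dy":0,"dz":0,"spin":0},{"dx":0,"dy":0,"dz":0,"spin":0}]' 10 40
```

```text
time: 9.38
eef_pos: [0.4753, 0.1648, 0.241]
ee_rot: [[-0.328, 0.945, 0.001], [0.945, 0.328, 0.0], [-0.0, 0.001, -1.0]]
ft_force: [0.1, -0.7, 0.8]
grip_width: 0.533
gripper_force: 0.0
time: 10.0
eef_pos: [0.4748, 0.1649, 0.2401]
ee_rot: [[-0.328, 0.945, -0.001], [0.945, 0.328, -0.0], [0.0, -0.001, -1.0]]
ft_force: [-3.0, -1.3, 2.6]
grip_width: 0.211
gripper_force: 40.0
```

```bash
python3 -m creep '[{"dx":0,"dy":0,"dz":0.01,"spin":0},{"dx":0,"dy":0,"dz":0.02,"spin":0},{"dx":0,"dy":0,"dz":0.035,"spin":0},{"dx":0,"dy":0,"dz":0.05,"spin":0},{"dx":0,"dy":0,"dz":0.07,"spin":0},{"dx":0,"dy":0,"dz":0.14,"spin":0},{"dx":0,"dy":0,"dz":0.22,"spin":0},{"dx":0,"dy":0,"dz":0.22,"spin":0}]' && python3 -m creep '[{"dx":0.005,"dy":-0.06,"dz":0,"spin":0},{"dx":0.01,"dy":-0.17,"dz":0,"spin":0},{"dx":0.02,"dy":-0.28,"dz":0,"spin":0},{"dx":0.03,"dy":-0.39,"dz":0,"spin":0},{"dx":0.04,"dy":-0.5,"dz":0,"spin":0},{"dx":0.051,"dy":-0.6,"dz":0,"spin":0},{"dx":0.051,"dy":-0.68,"dz":0,"spin":0},{"dx":0.051,"dy":-0.706,"dz":0,"spin":0}]'
python3 - <<'E'
from h import *
grab('side','side3')
E
```

```text
time: 11.0
eef_pos: [0.4752, 0.1651, 0.3535]
ee_rot: [[-0.328, 0.945, 0.006], [0.945, 0.328, 0.002], [-0.0, 0.006, -1.0]]
ft_force: [0.4, 0.1, -1.3]
grip_width: 0.207
gripper_force: 40.0
time: 12.0
eef_pos: [0.5001, -0.1898, 0.3494]
ee_rot: [[-0.326, 0.945, -0.001], [0.945, 0.326, 0.0], [0.001, -0.001, -1.0]]
ft_force: [0.5, 1.3, -1.8]
grip_width: 0.213
gripper_force: 40.0
```

View pics/side3.png

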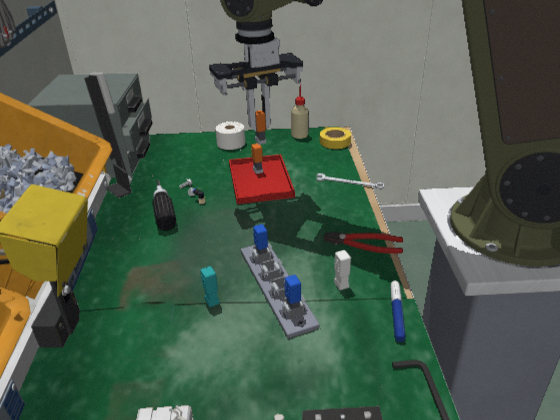

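The second insert is held upright at (261,125) over the tray. The first still stands at (257,155), and the blue inserts are home. I lower it as before.

```bash
python3 -m creep '[{"dx":0,"dy":0,"dz":-0.06,"spin":0},{"dx":0,"dy":0,"dz":-0.14,"spin":0},{"dx":0,"dy":0,"dz":-0.19,"spin":0},{"dx":0,"dy":0,"dz":-0.215,"spin":0},{"dx":0,"dy":0,"dz":-0.224,"spin":0},{"dx":0,"dy":0,"dz":-0.228,"spin":0},{"dx":0,"dy":0,"dz":-0.231,"spin":0},{"dx":0,"dy":0,"dz":-0.231,"spin":0}]'; python3 -m creep '[{"dx":0,"dy":0,"dz":-0.002,"spin":0},{"dx":0,"dy":0,"dz":-0.002,"spin":0}]'
```

```text
time: 13.05
eef_pos: [0.5005, -0.188, 0.235]
ee_rot: [[-0.328, 0.945, 0.001], [0.945, 0.328, -0.0], [-0.0, 0.0, -1.0]]
ft_force: [-0.7, 0.2, -0.9]
grip_width: 0.21
gripper_force: 40.0
time: 13.3
eef_pos: [0.5005, -0.1881, 0.2341]
ee_rot: [[-0.328, 0.945, 0.001], [0.945, 0.328, -0.0], [-0.001, 0.001, -1.0]]
ft_force: [-1.0, 0.3, 4.3]
grip_width: 0.207
gripper_force: 40.0
```

```bash
python3 -m creep '[{"dx":0,"dy":0,"dz":0,"spin":0},{"dx":0,"dy":0,"dz":0,"spin":0},{"dx":0,"dy":0,"dz":0,"spin":0},{"dx":0,"dy":0,"dz":0.02,"spin":0},{"dx":0,"dy":0,"dz":0.06,"spin":0},{"dx":0,"dy":0,"dz":0.14,"spin":0},{"dx":0,"dy":0,"dz":0.24,"spin":0},{"dx":0,"dy":0,"dz":0.24,"spin":0}]' 45
python3 - <<'E'
from h import *
p,d=grab('side','side4');P=pts('side',d);hsv=cv2.cvtColor(p,cv2.COLOR_RGB2HSV)
for lo,hi in((6,20),(98,125)):
    m=cv2.inRange(hsv,(lo,110,60),(hi,255,255))>0
    m&=(abs(P[...,0]-.5)<.1)&(abs(P[...,1])<.32)&(P[...,2]<.12)&(P[...,2]>.02)
    k,l,s,c=cv2.connectedComponentsWithStats(m.astype(np.uint8))
    for i in range(1,k):
        if s[i,4]>20: q=P[l==i];print(c[i],np.median(q,0),np.percentile(q[:,2],97))
cv2.imwrite('pics/c4.png',cv2.resize(p[100:340,180:380,::-1],None,fx=2.5,fy=2.5))
E
```

```text
time: 14.3
eef_pos: [0.5006, -0.1881, 0.3579]
ee_rot: [[-0.328, 0.945, 0.006], [0.945, 0.328, -0.003], [-0.005, 0.005, -1.0]]
ft_force: [0.1, -0.4, -0.2]
grip_width: 0.485
gripper_force: 0.0
[259.06666667 161.9       ] [ 0.50495144 -0.18608328  0.05731351] 0.07212555428974804
[260.04918033 236.82295082] [0.50665024 0.08247466 0.06525297] 0.07841259739737969
[292.44897959 288.98469388] [0.45810255 0.22376818 0.06666012] 0.07850593807902034
```

View pics/c4.png

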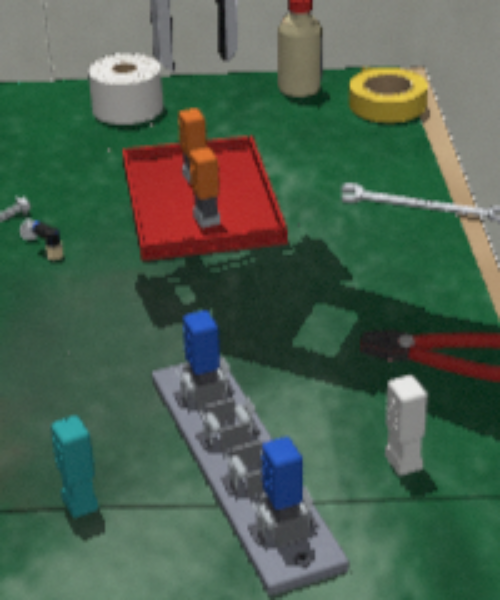

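The crop shows both orange inserts upright in the tray at (192,130) and (204,175). Both blue inserts are home, and the gripper is clear.

```bash
python3 -m creep '[{"dx":0,"dy":0,"dz":0,"spin":0},{"dx":0,"dy":0,"dz":0,"spin":0}]' && python3 -c "from plant import env; print(env.finish_job())"
```

```text
time: 14.6
eef_pos: [0.5004, -0.188, 0.3526]
ee_rot: [[-0.328, 0.945, -0.002], [0.945, 0.328, 0.001], [0.001, -0.001, -1.0]]
ft_force: [-0.1, 0.7, 0.8]
grip_width: 0.481
gripper_force: 0.0
the job is handed in; nothing more can be done
None
```

I handed the job in at 14.6 s with both orange inserts standing upright in the red tray, both blue inserts home in the strip and the gripper clear; the hand-in returned no verdict, so this rests on the last picture.

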